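Stand the slide case up in front of the code reader

TASK

Take the oblong slide case lying flat on the lab bench and stand it upright on one of its short ends on the code reader's platform, inside the four corner marks, with a broad face squarely towards the reader's window. Leave the square case where it is.

Things in the scene. Friction and masses are not known exactly. Their poses are not given: they have to be found in the camera images.
- slide_case: Oblong flat grey plastic slide case, 88 x 60 x 26 mm, about 160 g, lying loose on a broad face. Origin at the very centre of the case (13 mm up when lying, 56 mm up when standing on the platform). x along its 88 mm length, y along its 60 mm width (the way to grip it), z through its 26 mm thickness, up at first. Either 60 x 26 mm end may be the foot, either broad face may look at the window.
- reader: Code reader, fixed. Origin on the bench under the centre of the corner marks; x points from the marks to the window, z up. Flat aluminium platform x -55 to +105, y -65 to +65 mm, top 12 mm above the bench. Four black corner marks enclose 58 mm (x) by 92 mm (y) centred over the origin. Low white head with the window: x +104 to +160, y -60 to +60 mm, 51 mm high.
- square_case: Square flat grey plastic case, 82 x 82 x 20 mm, lying loose on the bench, not to be moved. Origin at the centre of its underside, z up.
There are look-alikes about, which are no part of the job. What is shaped like the slide_case but red is not meant.

How it is judged:
By the outcome, as a careful person would: the job done as asked, in the order asked, and still so for the second after the job is handed in, with the robot touching nothing.
It also fails if it takes over 42 s, if anything falls off the work surface, if the arm or the gripper's body presses on something with over 40 N, if the wrist force passes 120 N, or if a joint passes its speed limit or range.

ROBOT

A 6-joint arm with a two-finger parallel gripper is mounted at the origin on the work surface. World frame = base frame: x ahead of the robot, y to its left, z up, the work surface at z = 0. Lengths are in mm, angles in rad, forces in N, time in s.
With the tool pointing down it reaches from about 275 to 725 mm from the base axis. Payload 15.9 kg.
Tool frame: the origin (TCP) lies midway between the tips of the shut fingers; the grasp point (between the pads) lies 19 mm behind it; z points along the fingers, y is the direction in which the jaws open and shut (so a half turn about z gives the same grasp; the last joint's range is limited). The gripper opens to 85 mm and grips with 20 to 120 N. Pads are 22 mm wide; open, the fingers measure 114 mm over their backs; the gripper's body (76 mm by 85 mm) begins 54 mm behind the grasp point. The pads swing forward as they close: fully open they stand 13 mm farther back than shut.
Start: joints at [1.28, 0.213, -0.034, 1.323, 0, 1.571], TCP at [143.353, 478.994, 231.306] pointing down, gripper open.
Joint ranges: [-2.98, 2.98], [-0.74, 1.72], [-1.14, 1.35], [-2.1, 2.04], [-1.57, 1.44], [-3.14, 3.14]. Speed limits (rad/s): [1.89, 1.89, 2.39, 2.57, 3.14, 3.14].

INTERFACE

Orientations are given as [roll, pitch, yaw] about the fixed x, y, z axes, in that order (R = Rz(yaw) Ry(pitch) Rx(roll)).
In Python, from rig import sensors, eyes, job, nets gives the robot as it stands.
- The arm moves only by the tool drive_tool, never from a script. Its argument "moves" is a list of rows, each a list of 7 numbers: the shift along the world's x, y, z in mm, then the turn, a rotation vector about the world's x, y, z in degrees, then the closure, from 0 (fully open) to 1 (shut). In form: [[dx, dy, dz, wx, wy, wz, hand], ...]. A call has 1 to 10 rows; each row is the pose to reach, as a shift and turn from the pose measured when the call began; what a row does not reach only later rows make up. A row lasts 1/10 s, in which the tool goes at most 50 mm and 8.59 degrees, less where a joint would pass 70% of its speed; a pose out of reach is approached as far as the arm can. A call with a gripper value outside its range is refused whole. The fingers move at their own pace and stop on an object; "grip_force" is the grip in N (left out, the last holds). Time passes only in rows, so rows that repeat a pose let the fingers close. It gives the time, the measured TCP pose, the force and the opening at its end, in the units of the state.
- sensors.read_state(): the state, without advancing time (a new reading comes with each control period).
- eyes.grab_frame(name): name is "scene" or "top"; returns the picture (480x640x3 uint8, blue, green, red); there is no depth.
- eyes.camera_info(name): a dict with "intrinsics" (3x3 intrinsics, pixels), "D" ([k1, k2, p1, p2, k3] as OpenCV has them; the pictures are not rectified), "R" (3x3) and "t" (3): a world point X has camera coordinates R X + t. Camera axes: x right, y down, z forward; pixel columns grow to the right and rows downward; lengths in mm; the calibration is good to about 2 mm. A picture is of the moment at which its call begins. camera_info takes no time and is no camera call.
- job.finish_job(): hands the job in, once; it reports no verdict.
Trained networks look in the newest picture that a camera, given by its name, has taken for a name from the list of things; names that differ only in an ending like _2 or _b are one class to them, and where a whole thing is asked for, a point or a joint stands for the part that bears it (a point fixed in the world has none). Each returns a list of dicts, best first, with "score" (0 to 1); they miss things now and then, are a little off and sometimes report something else, mostly with a low value. They report only what shows in the picture. A call takes as long as a camera call. They do not tell look-alikes from the thing itself.
- nets.find_in(query, camera): "uv" ([column, row] in pixels, amid what is visible of it).
The state is a dict: "clock": time; "q": joint angles; "dq": joint speeds; "effort": joint torques, N m; "eef_pos": TCP position; "tool_rot": TCP orientation; "contact_force": force on the tool from outside, world axes, zero at the start; "wrist_torque": the same for the moment, N m; "finger_gap": finger opening in mm.
Only numpy, scipy, OpenCV 4.12 (cv2) and the standard library are available. Lean on these libraries where they do the work, as an engineer would, in place of code of your own. Each camera call takes 0.05 s, during which the arm holds its last target.

## Working session

There is one attempt and no reset: what is moved stays moved. The work goes in short steps, Python scripts to look and compute and a tool call to move; the robot and the scene stay as the last step left them, time stands still between calls to the robot, and variables do not carry over. Pictures are saved under pics/ and viewed, and the job is handed in when it is done.

Besides the shell and the picture viewer there is one more tool, called after "Request:" as name(argument=value, ...) on one line, values as JSON. drive_tool: Moves the arm, as the interface text tells. Its arguments: {"type":"object","properties":{"moves":{"type":"array"},"grip_force":{"type":"number"}},"required":["moves"]}

```bash
mkdir -p pics; ls
python3 - <<'E'
from rig import sensors, eyes, job, nets
import cv2
print(sensors.read_state())
for c in("scene","top"):
    im=eyes.grab_frame(c); cv2.imwrite(f"pics/{c}0.png",im)
    print(c,eyes.camera_info(c))
    for n in("slide_case","reader","square_case"): print(n,nets.find_in(n,c))
E
```

```text
pics
{'clock': 0.0, 'q': array([ 1.28000139e+00,  2.13373070e-01, -3.50622435e-02,  1.32352289e+00,
        2.02650027e-06,  1.57078972e+00]), 'dq': array([ 0.00067958, -0.00107575,  0.00106157,  0.00040302, -0.00037567,
        0.0012115 ]), 'effort': array([ 2.27584715e-03, -6.86155200e+01,  4.87118661e+01,  1.73384731e-02,
       -1.30396353e-05,  1.12354746e-05]), 'eef_pos': array([143.25491544, 478.66946104, 230.80647591]), 'tool_rot': array([-3.14043078e+00, -2.03417687e-06,  2.85080432e+00]), 'contact_force': array([-0.52192935, -0.0420192 ,  0.41520883]), 'wrist_torque': array([ 0.01628649, -0.00836013,  0.0310805 ]), 'finger_gap': 85.24352855681028}
scene {'intrinsics': array([[467.10188225,   0.        , 324.47463223],
       [  0.        , 467.10188225, 240.15026182],
       [  0.        ,   0.        ,   1.        ]]), 'D': array([-0.04861953,  0.        ,  0.        ,  0.        ,  0.        ]), 'R': array([[-0.41466946,  0.9099704 , -0.00176227],
       [ 0.70639245,  0.32067787, -0.63101142],
       [-0.57363659, -0.26290602, -0.77577154]]), 't': array([ 181.7058895 , 
[... 242 characters left out ...]
, 'score': 0.93}]
top {'intrinsics': array([[492.4166168 ,   0.        , 312.25025503],
       [  0.        , 492.4166168 , 239.50965355],
       [  0.        ,   0.        ,   1.        ]]), 'D': array([0.03235902, 0.        , 0.        , 0.        , 0.        ]), 'R': array([[ 0.00947167, -0.99992839, -0.00731476],
       [-0.99800073, -0.00899578, -0.06255886],
       [ 0.06248857,  0.00789268, -0.99801447]]), 't': array([-18.79877587, 404.50225397, 879.67386451])}
slide_case [{'uv': [153.2, 295.8], 'score': 0.94}, {'uv': [243.1, 275.5], 'score': 0.81}, {'uv': [326.7, 210.2], 'score': 0.76}]
reader [{'uv': [180.3, 165.4], 'score': 0.68}]
square_case [{'uv': [180.5, 160.9], 'score': 0.61}]
```

View pics/scene0.png

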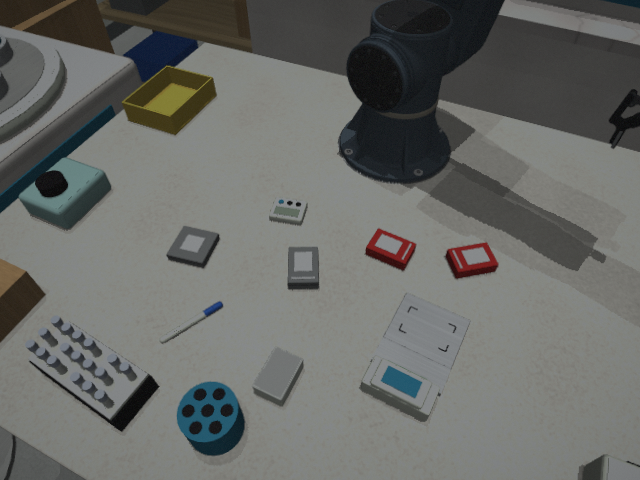

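View pics/top0.png

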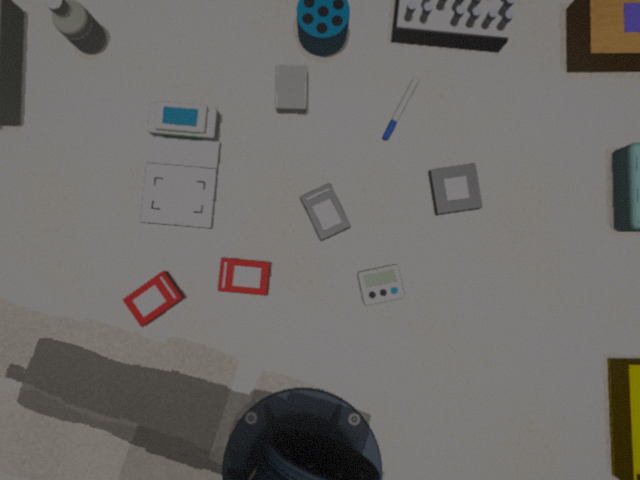

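Slide-case-shaped candidates in the top image:
- Red at (154,298): excluded by colour.
- Red at (245,276): excluded by colour.
- Grey with label and stripe at (326,210): fits, as it's oblong and grey and has the same markings as the class.
- Plain pale grey block at (291,88): no label, and not reported by the net. I'll check its size.

The square grey case is at (455,189). Next I'll enlarge and measure.

```bash
cat > h.py <<'E'
import numpy as np, cv2
from rig import sensors, eyes, job, nets
def ray(c,uv,z):
    i=eyes.camera_info(c)
    n=cv2.undistortPoints(np.array(uv,float).reshape(-1,1,2),i["intrinsics"],i["D"]).reshape(-1,2)
    R=i["R"];C=-R.T@i["t"]
    d=np.c_[n,np.ones(len(n))]@R
    return C+d*((z-C[2])/d[:,2])[:,None]
def proj(c,X):
    i=eyes.camera_info(c)
    return cv2.projectPoints(np.array(X,float).reshape(-1,1,3),cv2.Rodrigues(i["R"])[0],i["t"],i["intrinsics"],i["D"])[0].reshape(-1,2)
E
python3 - <<'E'
from h import *
im=cv2.imread("pics/top0.png")
a=cv2.resize(im[170:250,285:365],(560,560),interpolation=cv2.INTER_CUBIC)
b=cv2.resize(im[50:130,250:330],(240,240),interpolation=cv2.INTER_CUBIC)
o=np.zeros((560,800,3),np.uint8);o[:,:560]=a;o[:240,560:]=b
cv2.imwrite("pics/crop1.png",o)
cv2.imwrite("pics/crop2.png",cv2.resize(im[90:240,130:230],(400,600),interpolation=cv2.INTER_CUBIC))
im=cv2.imread("pics/scene0.png")
cv2.imwrite("pics/crop3.png",cv2.resize(im[235:300,270:340],(560,520),interpolation=cv2.INTER_CUBIC))
cv2.imwrite("pics/crop4.png",cv2.resize(im[280:420,350:480],(557,600),interpolation=cv2.INTER_CUBIC))
E
```

```text
(no output)
```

View pics/crop1.png

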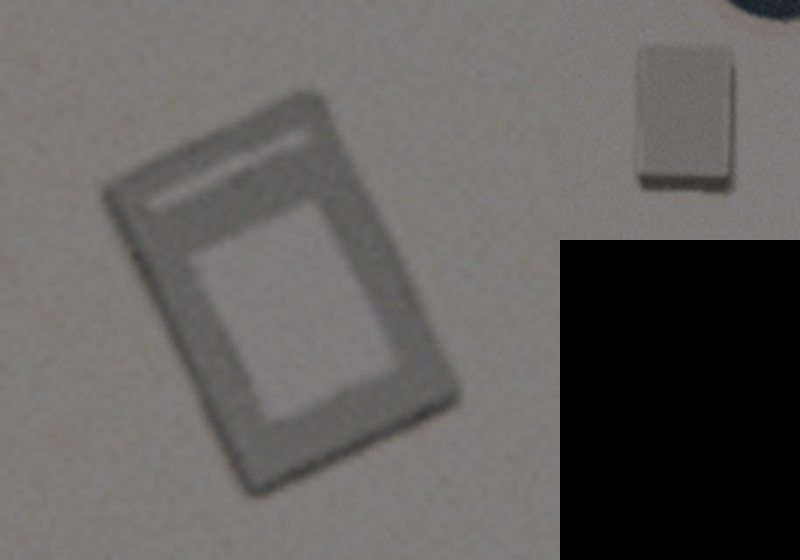

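View pics/crop2.png

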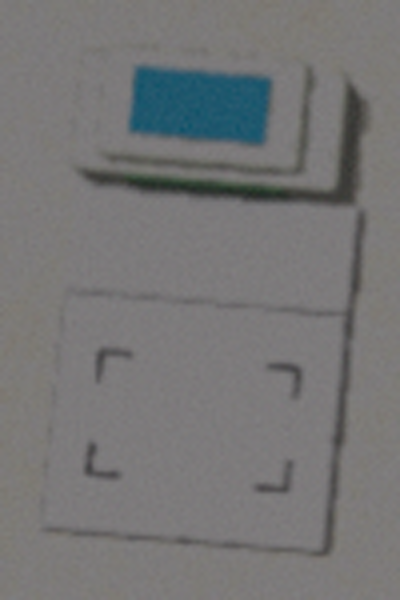

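View pics/crop3.png

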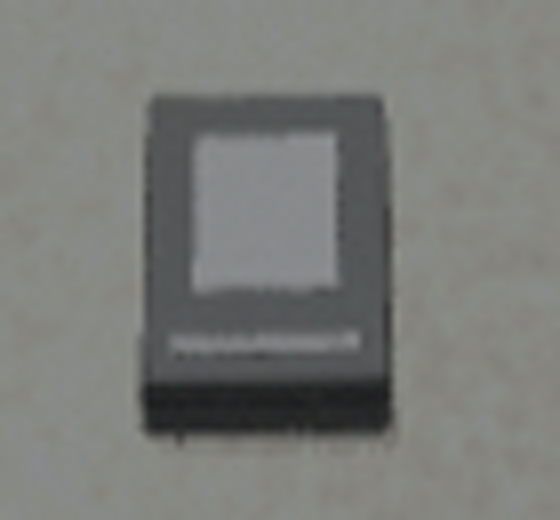

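View pics/crop4.png

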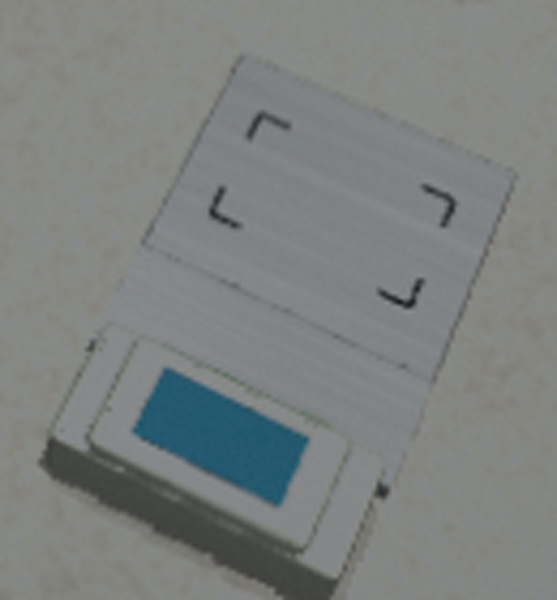

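The chosen case, in the enlarged crop, is oblong, grey and labelled; the pale block at (291,88) is plain. Now I'll measure corners.

Run:
```python
from h import *
def up(p,s,o): return (np.array(p,float)+.5)/s-.5+np.array(o)
def rect(c,P,z,lab):
    X=ray(c,P,z)[:,:2]
    print(lab,c,'ctr',X.mean(0).round(1),'sides',[np.linalg.norm(X[(i+1)%4]-X[i]).round(1) for i in range(4)],'dir deg',[np.degrees(np.arctan2(*(X[(i+1)%4]-X[i])[::-1])).round(1) for i in range(4)])
rect("top",up([(105,190),(322,88),(461,398),(252,493)],7,(285,170)),26,"slide")
rect("top",up([(560+75*0+78,45),(733,45),(733,178),(638,178)],3,(250-560/3,50)),20,"block")
rect("scene",up([(150,95),(384,95),(392,382),(143,382)],8,(270,235)),26,"slide")
rect("top",up([(98,352),(301,366),(290,490),(86,475)],4,(130,90)),12,"marks")
rect("top",up([(69,291),(348,312),(327,552),(43,530)],4,(130,90)),12,"plate(-55..)")
s=557/130
rect("scene",up([(258,112),(456,193),(413,306),(209,216)],s,(350,280)),12,"marks")
```

```text
slide top ctr [454.7 -38. ] sides [np.float64(61.6), np.float64(87.3), np.float64(58.6), np.float64(86.4)] dir deg [np.float64(-64.2), np.float64(-155.6), np.float64(115.0), np.float64(26.3)]
block top ctr [683.4  25.4] sides [np.float64(58.0), np.float64(82.2), np.float64(57.8), np.float64(82.3)] dir deg [np.float64(-89.6), np.float64(-179.4), np.float64(90.4), np.float64(0.7)]
slide scene ctr [456.8 -38.6] sides [np.float64(60.0), np.float64(88.4), np.float64(60.1), np.float64(88.4)] dir deg [np.float64(114.4), np.float64(26.3), np.float64(-65.5), np.float64(-153.8)]
marks top ctr [484.1 230.2] sides [np.float64(92.7), np.float64(57.1), np.float64(92.9), np.float64(56.6)] dir deg [np.float64(-93.4), np.float64(176.2), np.float64(86.3), np.float64(-3.9)]
plate(-55..) top ctr [484.1 228.8] sides [np.float64(127.7), np.float64(110.4), np.float64(129.1), np.float64(110.1)] dir deg [np.float64(-93.8), np.float64(176.2), np.float64(86.1), np.float64(-4.5)]
marks scene ctr [483.5 228.5] sides [np.float64(90.8), np.float64(59.3), np.float64(91.1), np.float64(57.9)] dir deg [np.float64(87.7), np.float64(-2.7), np.float64(-93.1), np.float64(177.0)]
```

Request:
drive_tool(moves=[[320, -514, -40, 0, 0, 42, 0], [320, -514, -40, 0, 0, 42, 0], [320, -514, -40, 0, 0, 42, 0], [320, -514, -40, 0, 0, 42, 0], [320, -514, -40, 0, 0, 42, 0], [320, -514, -40, 0, 0, 42, 0], [320, -514, -40, 0, 0, 42, 0], [320, -514, -40, 0, 0, 42, 0], [320, -514, -40, 0, 0, 42, 0], [320, -514, -40, 0, 0, 42, 0]])

```text
clock: 1.4
eef_pos: [392.9, 78.2, 200.4]
tool_rot: [-3.141, 0.001, -2.699]
contact_force: [2.2, 1.1, 0.1]
finger_gap: 85.3
```

Run:
```python
from h import *
s=sensors.read_state()
for k in("clock","q","eef_pos","tool_rot","contact_force"):print(k,np.round(s[k],4).tolist())
```

```text
clock 1.4
q [0.1966, 0.0173, -0.3357, 1.2168, -0.0, -0.2455]
eef_pos [392.8671, 78.2488, 200.4499]
tool_rot [-3.1413, 0.0009, -2.6994]
contact_force [2.2081, 1.1337, 0.1043]
```

Request:
drive_tool(moves=[[70, -113, -110, -10.7, 22.6, 0, 0], [70, -113, -110, -10.7, 22.6, 0, 0], [70, -113, -110, -10.7, 22.6, 0, 0], [70, -113, -110, -10.7, 22.6, 0, 0], [70, -113, -110, -10.7, 22.6, 0, 0], [70, -113, -110, -10.7, 22.6, 0, 0], [70, -113, -110, -10.7, 22.6, 0, 0], [70, -113, -110, -10.7, 22.6, 0, 0]])

```text
clock: 2.2
eef_pos: [463.0, -34.2, 91.7]
tool_rot: [-3.141, -0.433, -2.699]
contact_force: [0.1, 0.6, 0.4]
finger_gap: 85.7
```

Run:
```python
from h import *
from scipy.spatial.transform import Rotation as Ro
s=sensors.read_state()
for k in("clock","q","eef_pos","tool_rot","contact_force","finger_gap"):print(k,np.round(s[k],4).tolist())
print(Ro.from_euler('xyz',s["tool_rot"]).as_matrix().round(3))
cv2.imwrite("pics/top1.png",eyes.grab_frame("top"));cv2.imwrite("pics/scene1.png",eyes.grab_frame("scene"))
```

```text
clock 2.2
q [0.0392, 0.5789, 0.0432, 1.437, -0.1664, -0.3694]
eef_pos [462.9854, -34.1805, 91.7334]
tool_rot [-3.1405, -0.4333, -2.6993]
contact_force [0.1443, 0.6398, 0.3925]
finger_gap 85.6634
[[-0.82  -0.428 -0.379]
 [-0.388  0.904 -0.181]
 [ 0.42  -0.001 -0.908]]
```

View pics/scene1.png

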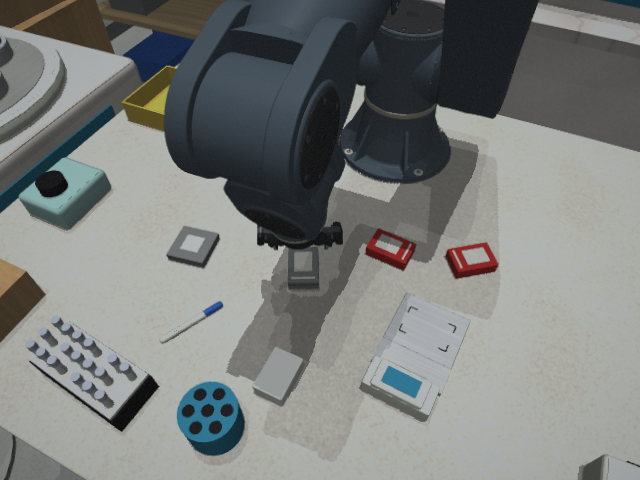

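View pics/top1.png

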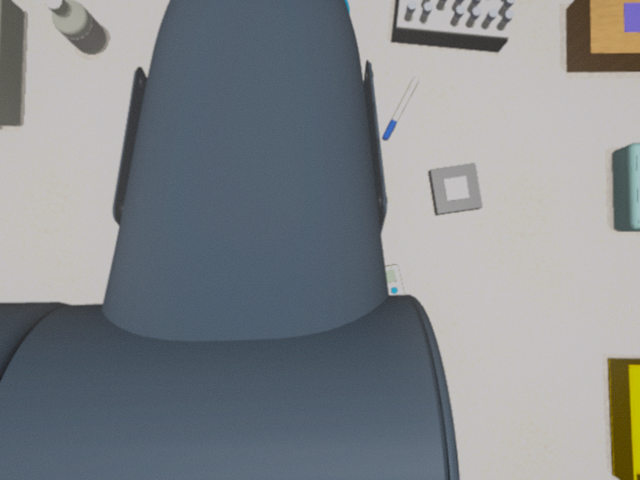

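The fingers (257–342, ~237 in scene) straddle the case at (303,265). Before gripping, I'll fit a simple kinematic model to check that the planned final pose can be reached.

```bash
cat > kin.py <<'E'
import numpy as np
from scipy.optimize import least_squares
from scipy.spatial.transform import Rotation as Ro
def fk(q,P):
    h,L1,L2,w,T,L4=P
    up=np.array([np.sin(q[1]),0,np.cos(q[1])])*L1
    a=q[1]-q[2]; f=np.array([np.cos(a),0,-np.sin(a)])*L2
    b=a+q[3]
    Rw=Ro.from_euler('y',b)*Ro.from_euler('z',q[4])
    p=np.array([0,0,h])+up+f+w*np.array([np.sin(a),0,np.cos(a)])+Ro.from_euler('y',b).apply([L4,0,0])+Rw.apply([T,0,0])
    Rz=Ro.from_euler('z',q[0])
    R=Rz*Rw*Ro.from_euler('x',q[5])*Ro.from_matrix(np.array([[0,0,1],[0,1,0],[-1,0,0]]).astype(float))
    return Rz.apply(p),R
D=[([1.28,.21337,-.03506,1.32352,0,1.57079],[143.255,478.669,230.806],[-3.14043,0,2.8508]),
([0.1966,0.0173,-0.3357,1.2168,0,-0.2455],[392.867,78.249,200.45],[-3.1413,.0009,-2.6994]),
([0.0392,0.5789,0.0432,1.437,-0.1664,-0.3694],[462.985,-34.18,91.733],[-3.1405,-.4333,-2.6993])]
def fit():
    r=least_squares(lambda P:np.concatenate([fk(q,P)[0]-p for q,p,_ in D]+[0.001*(P-[300,400,400,0,200,50])]),[300,400,400,0,200,50])
    return r
P=fit().x
if __name__=="__main__":
    r=fit();print(P.round(1),[ (fk(q,P)[0]-p).round(1) for q,p,_ in D])
    for q,_,e in D: print(fk(q,P)[1].as_matrix().round(2).tolist(),Ro.from_euler('xyz',e).as_matrix().round(2).tolist())
E
python3 kin.py
```

```text
[244.1 485.  393.7  64.7 315.8 137.4] [array([-0., -0.,  0.]), array([ 0., -0.,  0.]), array([-0., -0., -0.])]
[[-0.96, 0.29, -0.0], [0.29, 0.96, -0.0], [0.0, -0.0, -1.0]] [[-0.96, 0.29, -0.0], [0.29, 0.96, -0.0], [-0.0, -0.0, -1.0]]
[[-0.9, -0.43, 0.0], [-0.43, 0.9, 0.0], [-0.0, -0.0, -1.0]] [[-0.9, -0.43, 0.0], [-0.43, 0.9, 0.0], [-0.0, -0.0, -1.0]]
[[-0.82, -0.43, -0.38], [-0.39, 0.9, -0.18], [0.42, -0.0, -0.91]] [[-0.82, -0.43, -0.38], [-0.39, 0.9, -0.18], [0.42, -0.0, -0.91]]
```

```bash
cat > ik.py <<'E'
from kin import *
lo=np.array([-2.98,-.74,-1.14,-2.1,-1.57,-3.14]);hi=np.array([2.98,1.72,1.35,2.04,1.44,3.14])
def pose(yaw,tilt):  # tool: yaw = case x dir (deg), tilt deg about jaw axis, + = pointing back
    R0=Ro.from_euler('z',yaw,degrees=True)
    return R0*Ro.from_euler('y',tilt,degrees=True)*Ro.from_matrix([[-1,0,0],[0,1,0],[0,0,-1.]])
def ik(p,R,n=30):
    best=None;g=np.random.default_rng(0)
    for i in range(n):
        x0=g.uniform(lo,hi)*.7
        def f(q):
            a,b=fk(q,P);return np.r_[(a-p)/100,(b*R.inv()).as_rotvec()*3]
        r=least_squares(f,x0,bounds=(lo,hi))
        if best is None or r.cost<best.cost:best=r
        if best.cost<1e-9:break
    q=best.x;a,b=fk(q,P)
    return q,np.linalg.norm(a-p),np.degrees((b*R.inv()).magnitude())
def wrist(q):
    h,L1,L2,w,T,L4=P
    Q=[fk(q,[h,L1,0,0,0,0])[0],fk(q,[h,L1,L2,w,0,0])[0],fk(q,[h,L1,L2,w,0,L4])[0]]
    return np.round(Q,0).tolist()
if __name__=="__main__":
    c=np.array([483.8,229.3,56])
    for a in(15,25,35,45,55):
        x=np.array([np.cos(np.radians(-3.6)),np.sin(np.radians(-3.6)),0])
        p=c+[0,0,10]+10*x
        q,e,r=ik(p,pose(-3.6,a-90)); print(a,q.round(2),round(e,1),round(r,1),wrist(q))
        x=np.array([np.cos(np.radians(25.4)),np.sin(np.radians(25.4)),0])
        q,e,r=ik(np.array([463,-35,3]),pose(25.4,a)); print('  pick',a,q.round(2),round(e,1),round(r,1),wrist(q))
E
python3 ik.py
```

```text
15 [ 0.99  0.57 -1.14 -1.   -1.08  0.61] 27.0 7.9 [[144.0, 217.0, 653.0], [150.0, 226.0, 255.0], [207.0, 313.0, 165.0]]
  pick 15 [ 0.    0.52 -0.24  1.05 -0.11 -0.43] 0.0 0.0 [[239.0, 0.0, 666.0], [569.0, 0.0, 442.0], [537.0, 0.0, 308.0]]
25 [ 0.9   0.35 -1.14 -0.69 -0.87  0.63] 15.2 4.6 [[102.0, 129.0, 700.0], [162.0, 206.0, 314.0], [222.0, 281.0, 215.0]]
  pick 25 [ 0.04  0.66 -0.05  1.26 -0.17 -0.37] 0.0 0.0 [[299.0, 11.0, 626.0], [638.0, 24.0, 415.0], [584.0, 22.0, 289.0]]
35 [ 0.81  0.2  -1.14 -0.51 -0.68  0.6 ] 1.0 0.3 [[68.0, 71.0, 719.0], [173.0, 180.0, 350.0], [237.0, 247.0, 248.0]]
  pick 35 [ 0.07  0.82  0.15  1.47 -0.21 -0.31] 0.0 0.0 [[355.0, 24.0, 573.0], [701.0, 48.0, 377.0], [627.0, 43.0, 262.0]]
45 [ 0.73  0.11 -1.   -0.15 -0.53  0.62] 0.0 0.0 [[39.0, 35.0, 726.0], [212.0, 190.0, 402.0], [271.0, 243.0, 289.0]]
  pick 45 [ 0.09  0.99  0.36  1.69 -0.25 -0.25] 0.0 0.0 [[405.0, 37.0, 509.0], [758.0, 69.0, 326.0], [665.0, 61.0, 226.0]]
55 [ 0.65  0.1  -0.85  0.14 -0.39  0.62] 0.0 0.0 [[37.0, 28.0, 727.0], [262.0, 201.0, 446.0], [313.0, 240.0, 325.0]]
  pick 55 [ 0.11  1.18  0.59  1.92 -0.27 -0.2 ] 0.0 0.0 [[445.0, 49.0, 430.0], [806.0, 88.0, 266.0], [697.0, 76.0, 184.0]]
```

Request:
drive_tool(moves=[[0, -1, -15, -7.4, 15.5, 0, 0], [0, -1, -30, -7.4, 15.5, 0, 0], [0, -1, -40, -7.4, 15.5, 0, 0], [0, -1, -50, -7.4, 15.5, 0, 0], [0, -1, -60, -7.4, 15.5, 0, 0], [0, -1, -70, -7.4, 15.5, 0, 0], [0, -1, -78, -7.4, 15.5, 0, 0], [0, -1, -85, -7.4, 15.5, 0, 0], [0, -1, -85, -7.4, 15.5, 0, 0], [0, -1, -85, -7.4, 15.5, 0, 0]])

```text
clock: 3.3
eef_pos: [463.1, -35.2, 7.2]
tool_rot: [-3.139, -0.732, -2.7]
contact_force: [0.7, 1.1, -0.4]
finger_gap: 85.7
```

Run:
```python
from h import *
s=sensors.read_state()
for k in("clock","q","eef_pos","tool_rot","contact_force","finger_gap"):print(k,np.round(s[k],4).tolist())
im=eyes.grab_frame("scene")
cv2.imwrite("pics/s2.png",cv2.resize(im[180:330,230:390],(640,600),interpolation=cv2.INTER_CUBIC))
```

```text
clock 3.3
q [0.0851, 0.9369, 0.2939, 1.6273, -0.2381, -0.2704]
eef_pos [463.1165, -35.2211, 7.1788]
tool_rot [-3.139, -0.7324, -2.6999]
contact_force [0.6888, 1.1299, -0.3747]
finger_gap 85.6745
```

View pics/s2.png

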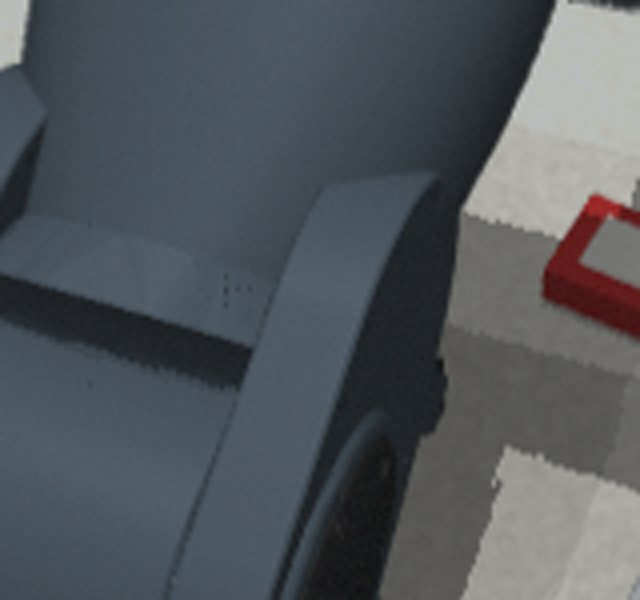

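The arm hides the grasp, and there's no contact force. Next I'll close the gripper.

Request:
drive_tool(moves=[[0, 0, 0, 0, 0, 0, 0.2], [0, 0, 0, 0, 0, 0, 0.3], [0, 0, 0, 0, 0, 0, 0.5], [0, 0, 0, 0, 0, 0, 0.6], [0, 0, 0, 0, 0, 0, 0.7], [0, 0, 0, 0, 0, 0, 0.7], [0, 0, 0, 0, 0, 0, 0.7], [0, 0, 0, 0, 0, 0, 0.7]], grip_force=60)

```text
clock: 4.15
eef_pos: [463.7, -35.1, 7.8]
tool_rot: [-3.138, -0.731, -2.7]
contact_force: [2.9, 0.7, 7.8]
finger_gap: 58.9
```

Request:
drive_tool(moves=[[0, 0, 5, 0, 0, 0, 0.7], [0, 0, 15, 0, 0, 0, 0.7], [0, 0, 35, 0, 0, 0, 0.7], [0, 0, 60, 0, 0, 0, 0.7], [0, 0, 90, 0, 0, 0, 0.7], [0, 0, 120, 0, 0, 0, 0.7], [0, 0, 120, 0, 0, 0, 0.7]])

```text
clock: 4.85
eef_pos: [464.9, -35.0, 131.6]
tool_rot: [-3.136, -0.726, -2.702]
contact_force: [-0.3, 0.2, -0.8]
finger_gap: 59.0
```

Run:
```python
from h import *
from ik import *
s=sensors.read_state()
for k in("clock","q","eef_pos","tool_rot","contact_force","wrist_torque","finger_gap"):print(k,np.round(s[k],4).tolist())
R0=Ro.from_euler('xyz',s["tool_rot"])
x=R0.apply([0,1,0]);print('jaw',x.round(3),np.degrees(np.arctan2(x[1],x[0])))
R1=pose(-3.6,42-90)
rel=R1*R0.inv();print('rotvec deg',np.degrees(rel.as_rotvec()).round(1))
# hover above reader, standing orientation
c=np.array([483.8,229.3,56]);xr=Ro.from_euler('z',-3.6,degrees=True).apply([1,0,0])
for z in(0,30,100,150):
    p=c+[0,0,8+z]+6*xr
    q,e,r=ik(p,R1);print(z,p.round(1),q.round(2),round(e,1),round(r,1),(p-s["eef_pos"]).round(1))
# mid
```

```text
clock 4.85
q [0.0852, 0.8301, 0.4186, 1.8522, -0.2383, -0.2704]
eef_pos [464.8994, -35.0491, 131.5683]
tool_rot [-3.1358, -0.7262, -2.7018]
contact_force [-0.2794, 0.1998, -0.8183]
wrist_torque [0.3127, -0.7649, 0.0089]
finger_gap 58.9996
jaw [-0.429  0.903 -0.004] 115.42130083989886
rotvec deg [ 17.3 -88.7 -22.6]
0 [489.8 228.9  64. ] [ 0.76  0.13 -1.06 -0.26 -0.58  0.63] 0.0 0.0 [ 24.9 264.  -67.6]
30 [489.8 228.9  94. ] [ 0.76  0.05 -1.02 -0.14 -0.58  0.63] 0.0 0.0 [ 24.9 264.  -37.6]
100 [489.8 228.9 164. ] [ 0.76 -0.1  -0.91  0.11 -0.58  0.63] 0.0 0.0 [ 24.9 264.   32.4]
150 [489.8 228.9 214. ] [ 0.76 -0.17 -0.82  0.27 -0.58  0.63] 0.0 0.0 [ 24.9 264.   82.4]
```

Request:
drive_tool(moves=[[2, 26, 50, 1.7, -8.9, -2.3, 0.7], [5, 53, 70, 3.5, -17.7, -4.5, 0.7], [7, 79, 80, 5.2, -26.6, -6.8, 0.7], [10, 106, 80, 6.9, -35.5, -9, 0.7], [12, 132, 80, 8.6, -44.3, -11.3, 0.7], [15, 158, 80, 10.4, -53.2, -13.6, 0.7], [17, 185, 80, 12.1, -62.1, -15.8, 0.7], [20, 211, 70, 13.8, -71, -18.1, 0.7], [22, 238, 60, 15.6, -79.8, -20.3, 0.7], [25, 264, 60, 17.3, -88.7, -22.6, 0.7]])

```text
clock: 5.85
eef_pos: [489.1, 229.1, 191.7]
tool_rot: [-3.095, 0.682, -3.133]
contact_force: [2.6, 1.1, -1.2]
finger_gap: 59.1
```

```bash
cat > st.py <<'E'
from h import *
from ik import *
s=sensors.read_state()
for k in("clock","q","eef_pos","tool_rot","contact_force","wrist_torque","finger_gap"):print(k,np.round(s[k],3).tolist())
R0=Ro.from_euler('xyz',s["tool_rot"])
x=R0.apply([0,1,0]);print('jaw',x.round(3),np.degrees(np.arctan2(x[1],x[0])))
R1=pose(-3.6,42-90)
print('rotvec deg',np.degrees((R1*R0.inv()).as_rotvec()).round(1),'shift to place',(np.array([489.8,228.9,64])-s["eef_pos"]).round(1))
E
python3 st.py
```

```text
clock 5.85
q [0.695, -0.111, -0.718, 0.431, -0.45, 0.578]
eef_pos [489.069, 229.076, 191.718]
tool_rot [-3.095, 0.682, -3.133]
contact_force [2.62, 1.056, -1.188]
wrist_torque [0.034, 0.619, 0.03]
finger_gap 59.099
jaw [ 0.02   0.999 -0.036] 88.83037455450507
rotvec deg [ 1.7 -9.  -2.3] shift to place [   0.7   -0.2 -127.7]
```

Request:
drive_tool(moves=[[1, 0, -15, 1.7, -9, -2.3, 0.7], [1, 0, -30, 1.7, -9, -2.3, 0.7], [1, 0, -50, 1.7, -9, -2.3, 0.7], [1, 0, -70, 1.7, -9, -2.3, 0.7], [1, 0, -85, 1.7, -9, -2.3, 0.7], [1, 0, -95, 1.7, -9, -2.3, 0.7], [1, 0, -95, 1.7, -9, -2.3, 0.7], [1, 0, -95, 1.7, -9, -2.3, 0.7], [1, 0, -95, 1.7, -9, -2.3, 0.7]])

```text
clock: 6.75
eef_pos: [490.3, 229.3, 97.5]
tool_rot: [3.14, 0.839, 3.077]
contact_force: [-0.7, 1.0, -1.2]
finger_gap: 59.0
```

```bash
python3 st.py
python3 - <<'E'
from h import *
im=eyes.grab_frame("scene");cv2.imwrite("pics/s3.png",im)
cv2.imwrite("pics/s3c.png",cv2.resize(im[230:430,330:530],(600,600),interpolation=cv2.INTER_CUBIC))
cv2.imwrite("pics/t3.png",eyes.grab_frame("top"))
E
```

```text
clock 6.75
q [0.761, 0.037, -1.018, -0.132, -0.577, 0.627]
eef_pos [490.304, 229.29, 97.482]
tool_rot [3.14, 0.839, 3.077]
contact_force [-0.737, 1.0, -1.206]
wrist_torque [0.079, 0.864, 0.007]
finger_gap 58.994
jaw [0.063 0.998 0.001] 86.36365157504085
rotvec deg [-0.   0.1  0. ] shift to place [ -0.5  -0.4 -33.5]
```

View pics/s3c.png

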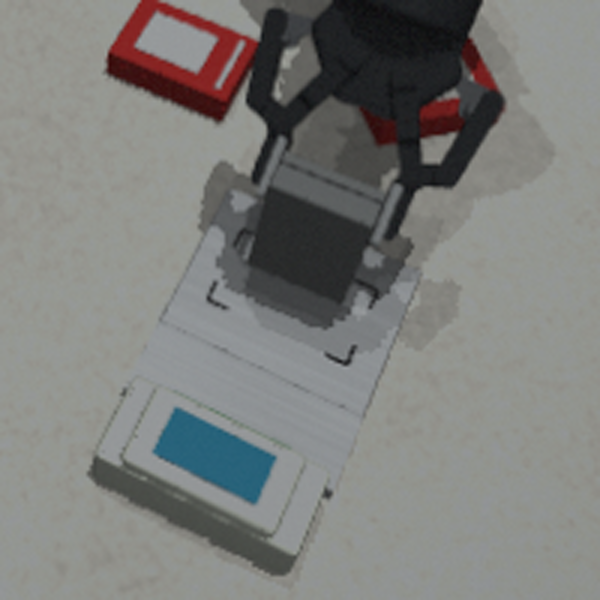

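View pics/t3.png

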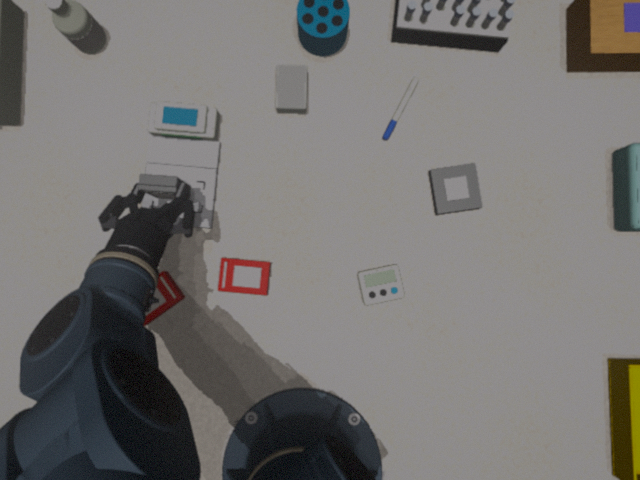

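The case is held upright between the pads above the marks (scene crop ~(310,240)). I'll overlay the predicted wireframe to check its tilt and position.

```bash
cat > ov.py <<'E'
from h import *
from scipy.spatial.transform import Rotation as Ro
import sys
def box(c,yaw,half,pitch=0):
    R=Ro.from_euler('z',yaw,degrees=True)*Ro.from_euler('y',pitch,degrees=True)
    V=np.array([[i,j,k] for i in(-1,1) for j in(-1,1) for k in(-1,1)])*half
    return np.array(c)+R.apply(V)
E_=[(a,b) for a in range(8) for b in range(a) if bin(a^b).count('1')==1]
def draw(cam,f,out,c,yaw,crop,s=5,pitch=0):
    im=cv2.imread(f);x,y,w,h=crop
    o=cv2.resize(im[y:y+h,x:x+w],None,fx=s,fy=s,interpolation=cv2.INTER_CUBIC)
    o2=o.copy()
    p=(proj(cam,box(c,yaw,np.array([13,30,44]),pitch))-[x,y]+.5)*s-.5
    for a,b in E_: cv2.line(o2,tuple(p[a].round().astype(int).tolist()),tuple(p[b].round().astype(int).tolist()),(0,255,0),1)
    cv2.imwrite(out,np.hstack([o,o2]))
E
python3 - <<'E'
from ov import *
x=Ro.from_euler('z',-3.6,degrees=True).apply([1,0,0])
c=np.array([490.3,229.3,97.5])-6*x-[0,0,8]
draw("scene","pics/s3.png","pics/ov3.png",c,-3.6,(395,270,75,75))
draw("top","pics/t3.png","pics/ov3t.png",c,-3.6,(120,140,100,80),4)
E
```

```text
(no output)
```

View pics/ov3.png

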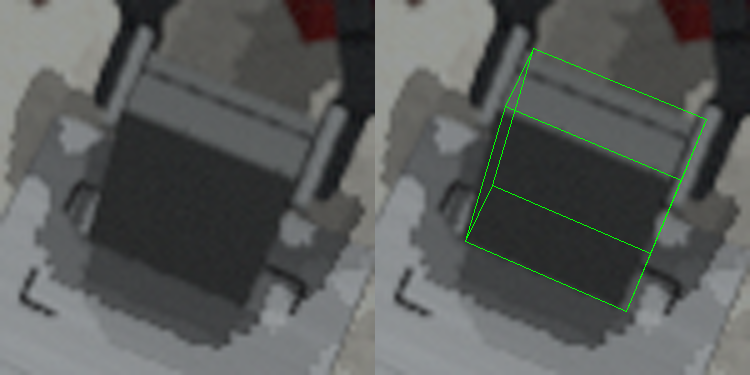

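View pics/ov3t.png

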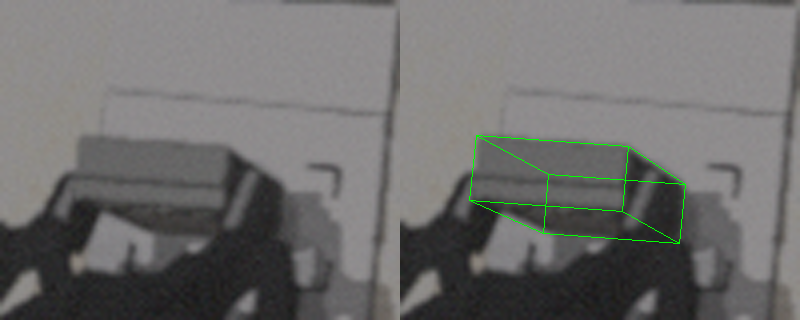

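The wireframe matches within about 1 px. Next I'll lower it, slowly at the end.

Request:
drive_tool(moves=[[-0.5, 0, -10, 0, 0, 0, 0.7], [-0.5, 0, -20, 0, 0, 0, 0.7], [-0.5, 0, -26, 0, 0, 0, 0.7], [-0.5, 0, -29, 0, 0, 0, 0.7], [-0.5, 0, -30, 0, 0, 0, 0.7], [-0.5, 0, -31, 0, 0, 0, 0.7], [-0.5, 0, -32, 0, 0, 0, 0.7], [-0.5, 0, -32, 0, 0, 0, 0.7]])

```text
clock: 7.65
eef_pos: [489.9, 229.4, 65.6]
tool_rot: [3.14, 0.839, 3.077]
contact_force: [-0.2, -0.1, -1.4]
finger_gap: 59.0
```

```bash
python3 st.py
```

```text
clock 7.65
q [0.762, 0.119, -1.06, -0.256, -0.578, 0.628]
eef_pos [489.901, 229.35, 65.619]
tool_rot [3.14, 0.839, 3.077]
contact_force [-0.183, -0.102, -1.418]
wrist_torque [0.072, 0.828, -0.005]
finger_gap 59.024
jaw [0.063 0.998 0.001] 86.36093321234283
rotvec deg [-0.1  0.1  0. ] shift to place [-0.1 -0.5 -1.6]
```

Run:
```python
from ov import *
cv2.imwrite("pics/s4.png",eyes.grab_frame("scene"));cv2.imwrite("pics/t4.png",eyes.grab_frame("top"))
x=Ro.from_euler('z',-3.6,degrees=True).apply([1,0,0])
c=np.array([489.9,229.35,65.6])-6*x-[0,0,8]
draw("scene","pics/s4.png","pics/ov4.png",c,-3.6,(390,275,80,80))
draw("top","pics/t4.png","pics/ov4t.png",c,-3.6,(125,145,100,90),4)
```

```text
(no output)
```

View pics/ov4.png

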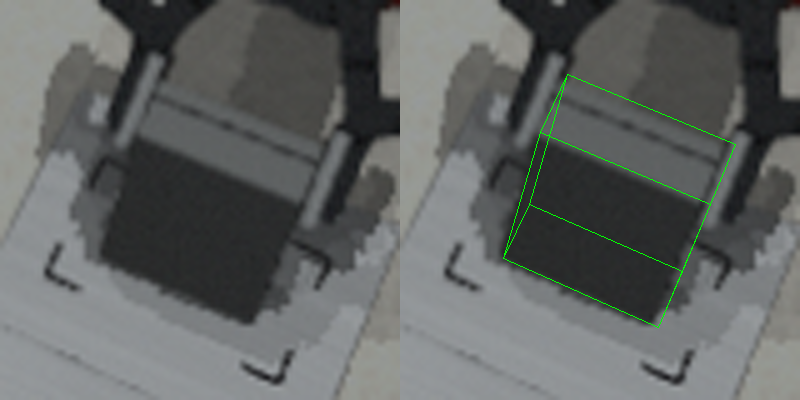

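View pics/ov4t.png

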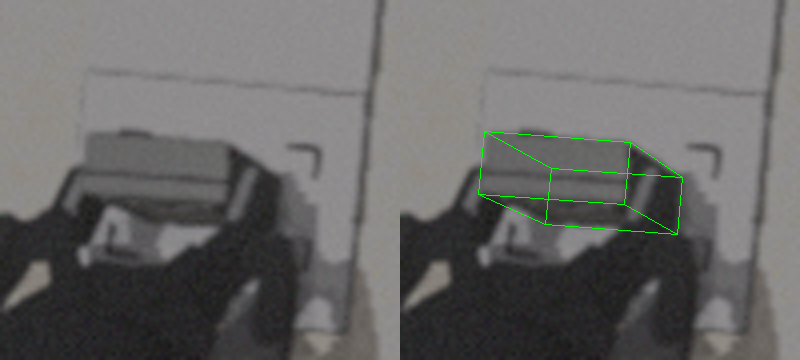

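Request:
drive_tool(moves=[[0, -0.5, -0.5, 0, 0, 0, 0.7], [0, -0.5, -1, 0, 0, 0, 0.7], [0, -0.5, -1.5, 0, 0, 0, 0.7], [0, -0.5, -1.5, 0, 0, 0, 0.7]])

```text
clock: 8.15
eef_pos: [490.3, 228.9, 64.7]
tool_rot: [3.14, 0.84, 3.076]
contact_force: [-3.9, -0.8, 7.4]
finger_gap: 58.7
```

Request:
drive_tool(moves=[[0, 0, 0, 0, 0, 0, 0.28], [0, 0, 0, 0, 0, 0, 0.25], [0, 0, 0, 0, 0, 0, 0.2], [0, 0, 0, 0, 0, 0, 0.1], [0, 0, 0, 0, 0, 0, 0], [0, 0, 0, 0, 0, 0, 0], [0, 0, 0, 0, 0, 0, 0], [0, 0, 0, 0, 0, 0, 0]], grip_force=20)

```text
clock: 8.95
eef_pos: [490.3, 228.9, 64.7]
tool_rot: [3.14, 0.84, 3.076]
contact_force: [0.7, -0.2, 0.1]
finger_gap: 85.2
```

```bash
python3 st.py
python3 - <<'E'
from ov import *
cv2.imwrite("pics/s5.png",eyes.grab_frame("scene"));cv2.imwrite("pics/t5.png",eyes.grab_frame("top"))
draw("scene","pics/s5.png","pics/ov5.png",[483.8,229,56],-3.6,(390,275,80,80))
draw("top","pics/t5.png","pics/ov5t.png",[483.8,229,56],-3.6,(125,145,100,90),4)
E
```

```text
clock 8.95
q [0.761, 0.122, -1.063, -0.263, -0.578, 0.626]
eef_pos [490.275, 228.928, 64.722]
tool_rot [3.14, 0.84, 3.076]
contact_force [0.732, -0.171, 0.097]
wrist_torque [0.034, 0.69, -0.043]
finger_gap 85.241
jaw [0.064 0.998 0.001] 86.33912600308376
rotvec deg [-0.1  0.1  0.1] shift to place [-0.5 -0.  -0.7]
```

View pics/ov5.png

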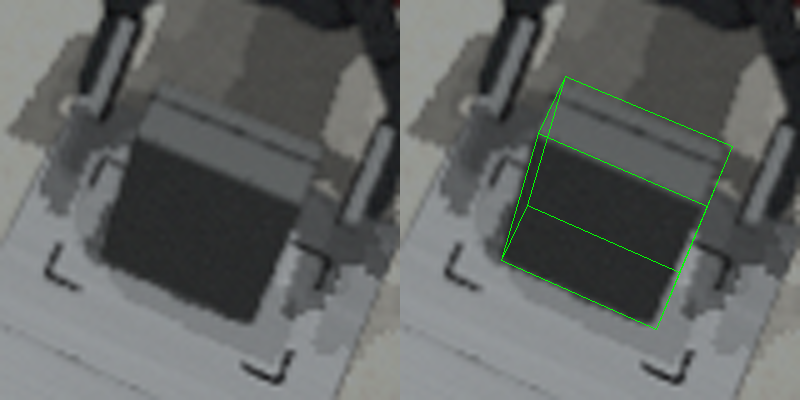

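View pics/ov5t.png

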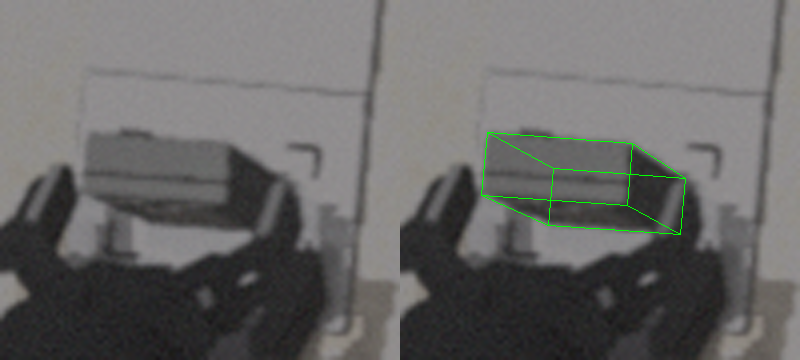

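Run:
```python
from ik import *
p=np.array([490.3,228.9,64.7])
for d in((-30,2,27),(-60,4,54),(-60,4,120),(-75,5,67),(-75,5,150)):
    q,e,r=ik(p+d,pose(-3.6,-48));print(d,q.round(2),round(e,1),round(r,1))
```

```text
(-30, 2, 27) [ 0.83  0.02 -1.05 -0.11 -0.62  0.69] 0.0 0.0
(-60, 4, 54) [ 0.9  -0.08 -1.03  0.06 -0.66  0.77] 0.0 0.0
(-60, 4, 120) [ 0.9  -0.21 -0.91  0.3  -0.66  0.77] 0.0 0.0
(-75, 5, 67) [ 0.94 -0.13 -1.01  0.15 -0.68  0.81] 0.0 0.0
(-75, 5, 150) [ 0.94 -0.26 -0.86  0.43 -0.68  0.81] 0.0 0.0
```

Request:
drive_tool(moves=[[-4, 0, 4, 0, 0, 0, 0], [-10, 1, 9, 0, 0, 0, 0], [-20, 1, 18, 0, 0, 0, 0], [-32, 2, 29, 0, 0, 0, 0], [-45, 3, 41, 0, 0, 0, 0], [-60, 4, 54, 0, 0, 0, 0], [-75, 5, 70, 0, 0, 0, 0], [-75, 5, 100, 0, 0, 0, 0], [-75, 5, 140, 0, 0, 0, 0], [-75, 5, 150, 0, 0, 0, 0]])

```text
clock: 10.05
eef_pos: [415.6, 235.0, 219.6]
tool_rot: [3.132, 0.844, 3.071]
contact_force: [-1.0, 1.1, -0.8]
finger_gap: 85.5
```

Request:
drive_tool(moves=[[0, 0, 50, 0, 0, 0, 0], [0, 40, 60, 0, 0, 0, 0], [-20, 80, 60, 0, 0, 0, 0], [-40, 120, 60, 0, 0, 0, 0], [-60, 160, 60, 0, 0, 0, 0], [-60, 160, 60, 0, 0, 0, 0], [-60, 160, 60, 0, 0, 0, 0], [-60, 160, 60, 0, 0, 0, 0]])

```text
clock: 10.85
eef_pos: [355.6, 394.2, 279.9]
tool_rot: [3.132, 0.844, 3.071]
contact_force: [-0.2, 0.0, 0.5]
finger_gap: 85.2
```

```bash
python3 st.py
python3 - <<'E'
from ov import *
cv2.imwrite("pics/s6.png",eyes.grab_frame("scene"));cv2.imwrite("pics/t6.png",eyes.grab_frame("top"))
draw("scene","pics/s6.png","pics/ov6.png",[483.5,229,56],-3.6,(390,275,80,80))
draw("top","pics/t6.png","pics/ov6t.png",[483.5,229,56],-3.6,(125,145,100,90),4)
E
```

```text
clock 10.85
q [1.284, 0.012, -0.42, 0.889, -0.815, 1.243]
eef_pos [355.569, 394.173, 279.946]
tool_rot [3.132, 0.844, 3.071]
contact_force [-0.19, 0.0, 0.455]
wrist_torque [0.064, 0.614, -0.071]
finger_gap 85.211
jaw [0.063 0.998 0.006] 86.35953057913176
rotvec deg [-0.3  0.4  0. ] shift to place [ 134.2 -165.3 -215.9]
```

View pics/ov6.png

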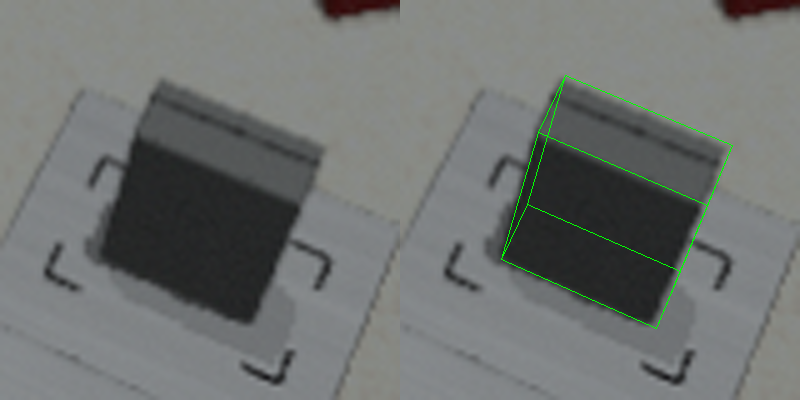

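View pics/ov6t.png

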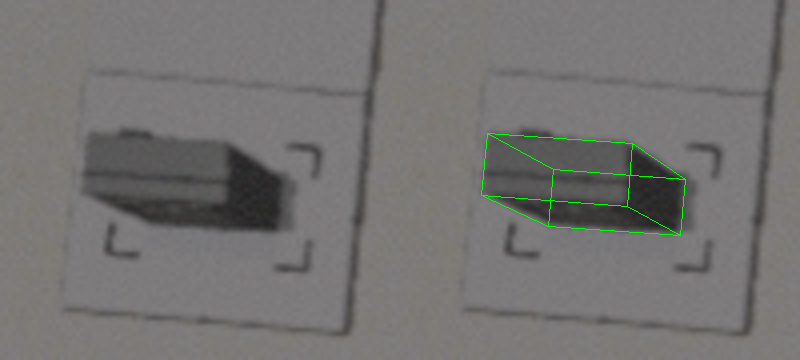

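View pics/s6.png

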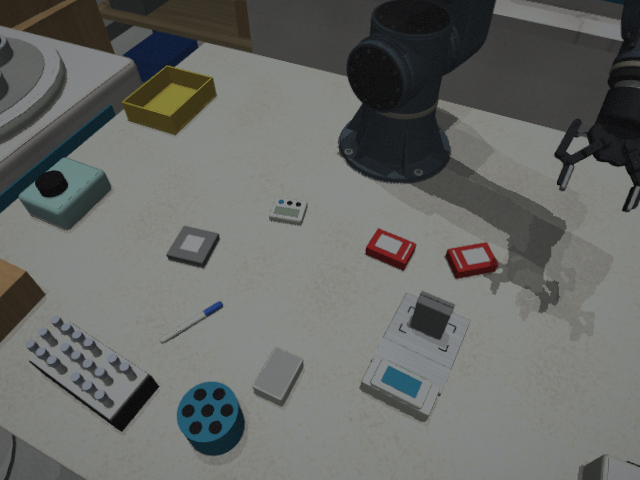

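The case stands upright inside the marks. Its front edge is at 23.1° against 23.8° for the marks in the scene view, and 4.1° against 5.0° for the platform line in the top view. The square case and the red cases haven't moved, and the arm is clear, so I'm handing in.

```bash
python3 -c "
from rig import job; print(job.finish_job())"
```

```text
the job is handed in; nothing more can be done
None
```

The slide case is standing on a short end on the reader's platform, inside the four corner marks, with a broad face towards the window. I gripped the grey labelled case across its 60 mm width with the tool tilted 42°. I then turned it upright, set it down until I read about 7 N of contact, let go and moved the arm clear. I handed it in at about 11 s on the robot's clock.

**Last checks:** both cameras show it upright near the centre of the marks, within about 1–2 px of the expected outline. By eye its edges are within about 1° of square to the marks and platform. The square case looks unmoved, and the gripper touches nothing.

**Disagreements:**
- The two cameras put the reader's heading about 1° apart, so I aimed for a value between them.
- In the top view, the network's best guess for the square case (score 0.61) was actually on the reader. I took its place from the picture and from the scene camera, which found it correctly.
- The arm hid the grasp while the gripper closed. I relied on the 59 mm finger opening then, and confirmed the grip in the pictures after lifting.

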